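Rack the trivets and square them up

TASK

Put the two trivets away: take them off their wire easels and stand each one upright on edge in a slot of its own in the slotted rack (any slots), resting fully on the base. Push both gently all the way back against the rack's back stop so that their front edges line up, and leave the other things on the surface where they are.

Things in the scene. Friction and masses are not known exactly. Their poses are not given: they have to be found in the camera images.
- trivet_light: Light wooden, cork-faced square trivet, stiff, 130 x 130 x 12 mm, about 0.18 kg. Origin at its centre; z is the thickness direction, x and y run along its sides. At the start it leans on one of the wire easels, 29 degrees from upright, top edge toward the robot, lower edge on the easel's lip; its top 50 mm are free on both faces.
- trivet_dark: Dark wooden, grey-faced square trivet, stiff, 130 x 130 x 12 mm, about 0.18 kg. Origin at its centre; z is the thickness direction, x and y run along its sides. At the start it leans on one of the wire easels, 29 degrees from upright, top edge toward the robot, lower edge on the easel's lip; its top 50 mm are free on both faces.
- rack: fixed rack: wooden base 156 (x) x 176 (y) x 12 mm, origin under its centre, z up, +x to the back stop, a wooden rail 56 mm high with near face at x = 62 mm. Slots along x at y = 55, 0, -55 mm: 18 mm gaps between 7 mm wire hoops, x -53 to 43 mm, 75 mm high. A trivet fully home has its centre at x -3, z 77 mm, top 142 mm up, and its front edge 15 mm in front of the hoops.
- easel_near: One fixed black wire easel on the range, 77 mm wide, 85 mm high. Origin on the range top under it, z up, +x away from the robot. Its rods carry the lower 80 mm of the trivet's robot-side face; that trivet's centre is at (2, 0, 74) mm in this frame. The lip's tips rise 16 mm up the trivet's other face: lift the trivet along its slope.
- easel_far: The other fixed black wire easel on the range, 77 mm wide, 85 mm high. Origin on the range top under it, z up, +x away from the robot. Its rods carry the lower 80 mm of the trivet's robot-side face; that trivet's centre is at (2, 0, 74) mm in this frame. The lip's tips rise 16 mm up the trivet's other face: lift the trivet along its slope.
- slot_1 (a point): point on the rack's base in the slot at y = +55 mm, at the middle of a fully home trivet's lower edge (12 mm above the worktop); axes as the rack's
- slot_2 (a point): point on the rack's base in the slot at y = 0 mm, at the middle of a fully home trivet's lower edge (12 mm above the worktop); axes as the rack's
- slot_3 (a point): point on the rack's base in the slot at y = -55 mm, at the middle of a fully home trivet's lower edge (12 mm above the worktop); axes as the rack's
- tea_mug: bystander: white mug with a handle on the worktop beyond the rack, 78 mm across, 97 mm high; origin under its centre
- salt_shaker: bystander: glass salt shaker, 44 mm across, 90 mm high; origin under its centre
- honey_jar: bystander: jar with a dark lid, 64 mm across, 99 mm high; origin under its centre
- pepper_mill: bystander: wooden pepper mill, 58 mm across, 170 mm high; origin under its centre
- garlic: bystander: garlic bulb, about 60 mm; origin under its centre
- spice_5: bystander: spice jar with a red cap, 45 mm across, 106 mm high; origin under its centre
- onion: bystander: red onion, 78 mm across, 84 mm high; origin under its centre

How it is judged:
By the outcome, as a careful person would: the job done as asked, in the order asked, and still so for the second after the job is handed in, with the robot touching nothing.
It also fails if it takes over 72 s, if anything falls off the work surface, if the arm or the gripper's body presses on something with over 40 N, if the wrist force passes 120 N, or if a joint passes its speed limit or range.

ROBOT

A 7-joint arm with a two-finger parallel gripper is mounted at the origin on a cart in front of the work surface, level with it; the furniture and walls round the work are solid. World frame = base frame: x ahead of the robot, y to its left, z up, the work surface at z = 0. Lengths are in m, angles in rad, forces in N, time in s.
With the tool pointing down it reaches from about 0.4 to 0.85 m from the base axis. Payload 4.4 kg.
Tool frame: the origin (TCP) lies midway between the tips of the shut fingers; the grasp point (between the pads) lies arm.grip_point_offset behind it (arm.grip_point_offset is the distance from the TCP to the grasp point, in m); z points along the fingers, y is the line along which they close (so a half turn about z gives the same grasp; the last joint's range is limited). The gripper opens to 94 mm and grips with 3 to 60 N. Pads are 16 mm wide; open, the fingers measure 119 mm over their backs; the gripper's body (75 mm by 177 mm) begins 78 mm behind the grasp point.
Start: joints at [-1.258, 0.628, 0.038, 1.517, -0.027, 0.996, -0.02], TCP at [0.24, 0.604, 0.205] pointing down, gripper open.
Joint ranges: [-3.06, 3.06], [-0.37, 2.12], [-1.25, 1.32], [0.18, 2.47], [-1.1, 4.24], [0.23, 1.98], [-2.94, 2.94]. Speed limits (rad/s): [2.57, 2.57, 3.14, 3.14, 3.14, 3.14, 3.14].

INTERFACE

Orientations are given as a 3x3 rotation matrix whose columns are the frame's x, y, z axes.
In Python, from bench import readout, cams, arm gives the robot as it stands.
- The arm moves only by the tool step_arm, never from a script. Its argument "rows" is text: rows parted by semicolons, each of 5 numbers parted by spaces: the finger opening in cm, from 0 to 9.4, then the shift along the tool's x, y, z in cm, then the turn about the tool's z in degrees. In form: fingers dx dy dz yaw; .... A call has 1 to 5 rows; each row shifts and turns the commanded pose from where the row before left it, along the tool's axes as they then stand; what a row does not reach is not made up. A row lasts 1/8 s, in which the tool goes at most 62.5 mm and 10.7 degrees, less where a joint would pass 70% of its speed; a pose out of reach is approached as far as the arm can. A call is refused whole if a number of a shift passes 6.25 or a number of a turn 10.7, either way. A call with a gripper value outside its range is refused whole. The fingers move at their own pace and stop on an object; the grip force is fixed at half the most. Time passes only in rows, so rows that do not move let the fingers close. It gives the time, the measured TCP pose, the force, the opening and the grip force at its end, in the units of the state.
- readout.get_state(): the state, without advancing time (a new reading comes with each control period).
- cams.snapshot(name): name is "scene" or "top" or "wrist"; returns a dict with "img" (420x560x3 uint8, red, green, blue), "depth" (420x560 float32, m along the optical axis (not along the pixel's ray), 0 where there is no reading), "mtx" (3x3 intrinsics, pixels), "world_from_camera" (4x4, takes a point from camera to world coordinates). Camera axes: x right, y up, looking along -z (the intrinsics and any distortion apply to the point x, -y, -z); pixel columns grow to the right and rows downward; lengths in m; the calibration is good to about 2 mm. The wrist camera is an equidistant fisheye: a pixel r from the principal point sees the ray r / f radians off the axis. A picture is of the moment at which its call begins.
- arm.sign_off(): hands the job in; it is judged then, once.
The state is a dict: "time_s": time; "qpos": joint angles; "dq": joint speeds; "joint_efforts": joint torques, N m; "tcp_pos": TCP position; "ee_rot": TCP orientation; "contact_force": force on the tool from outside, world axes, zero at the start; "ft_torque": the same for the moment, N m; "opening": finger opening in m; "finger_force": force on a finger pad.
Only numpy, scipy, OpenCV 4.12 (cv2) and the standard library are available. Lean on these libraries where they do the work, as an engineer would, in place of code of your own. Each camera call takes 0.05 s, during which the arm holds its last target. There are 200 camera calls.

## Working session

There is one attempt and no reset: what is moved stays moved. The work goes in short steps, Python scripts to look and compute and a tool call to move; the robot and the scene stay as the last step left them, time stands still between calls to the robot, and variables do not carry over. Pictures are saved under pics/ and viewed, at most 10 in all, crops included, and the job is handed in when it is done.

Besides the shell and the picture viewer there is one more tool, called after "Call:" as a command line: name --argument value ..., lists and objects as JSON in quotes. step_arm: Moves the arm, as the interface text tells. Its arguments: {"type":"object","properties":{"rows":{"type":"string"}},"required":["rows"]}

```bash
mkdir -p pics; ls; python3 - <<'E'
from bench import readout,cams,arm
import cv2,numpy as np
print(arm.grip_point_offset, readout.get_state())
for n in ["scene","top"]:
    s=cams.snapshot(n); np.savez(f"{n}.npz",**s)
    cv2.imwrite(f"pics/{n}0.png",s["img"][:,:,::-1]); print(s["mtx"],s["world_from_camera"])
E
```

```text
pics
0.0188 {'time_s': 0.0, 'qpos': array([-1.25783089,  0.62931276,  0.03845564,  1.51838345, -0.02700387,
        0.99631476, -0.01999307]), 'dq': array([-0.00085336,  0.00107062,  0.00012184, -0.00016783,  0.00019872,
       -0.00064597,  0.00186396]), 'joint_efforts': array([-9.97382303e-04, -5.49727857e+01,  1.14315458e+00, -1.86625367e+01,
       -5.22661780e-02,  2.37173843e-02,  1.59713331e-04]), 'tcp_pos': array([0.24008005, 0.60330039, 0.20457108]), 'ee_rot': array([[-9.29119424e-01,  3.69779175e-01, -6.75913932e-04],
       [ 3.69779792e-01,  9.29117728e-01, -1.77566403e-03],
       [-2.85999618e-05, -1.89974325e-03, -9.99998195e-01]]), 'contact_force': array([-0.24560224,  0.00720552, -0.33420926]), 'ft_torque': array([0.04206105, 0.03454378, 0.00468125]), 'finger_force': 0.0, 'opening': 0.09387124771961018}
[[409.87845769   0.         281.84286108]
 [  0.         409.87845769 208.26915667]
 [  0.           0.           1.        ]] [[ 0.69246173  0.51271128 -0.50756664 -0.18363253]
 [-0.72129472  0.4771872  -0.50202221 -0.70511402]
 [-0.01518815  0.71373631  0.70024982  1.05151597]
 [ 0.          0.          0.          1.        ]]
[[421.50693316   0.         281.257102  ]
 [  0.         421.50693316 213.46920573]
 [  0.           0.           1.        ]] [[ 0.00483489  0.9943554  -0.1059904   0.39296928]
 [-0.9999096   0.00613714  0.01196376  0.03414162]
 [ 0.01254671  0.10592298  0.99429518  1.50960346]
 [ 0.          0.          0.          1.        ]]
```

View pics/scene0.png

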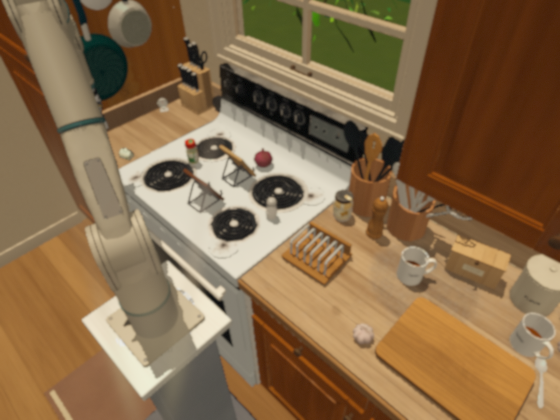

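View pics/top0.png

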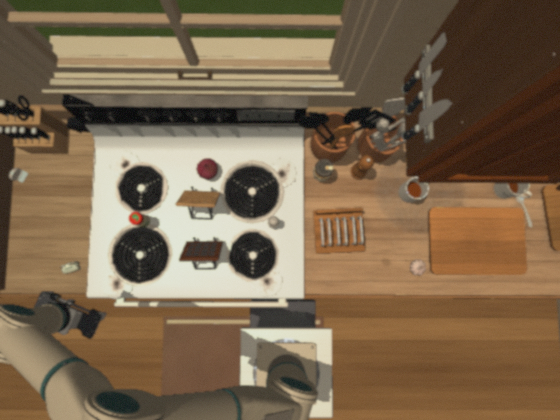

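The scene view shows the two easels with trivets at about (205,185) and (237,160) and the rack at (317,252). In the top view, dark is at (202,250), light at (198,198) and the rack at (340,230). Next I measure from depth.

```bash
cat > h.py <<'E'
import numpy as np,cv2
def cloud(s):
    d=s["depth"];K=s["mtx"];v,u=np.mgrid[:d.shape[0],:d.shape[1]]
    p=np.stack([(u-K[0,2])/K[0,0]*d,-(v-K[1,2])/K[1,1]*d,-d],-1)
    T=s["world_from_camera"];return p@T[:3,:3].T+T[:3,3]
E
python3 - <<'E'
from h import *
t=dict(np.load("top.npz"));s=dict(np.load("scene.npz"))
P=cloud(t);Q=cloud(s)
np.set_printoptions(precision=4,suppress=True)
for n,(u,v) in dict(dark=(202,250),light=(198,198),rack=(340,230)).items(): print(n,P[v,u])
for n,(u,v) in dict(stove=(198,225),rackwood=(340,280),worktop=(390,280)).items(): print(n,P[v,u])
def crop(C,S,lo,hi):
    m=np.all((C>lo)&(C<hi),-1)&(S["depth"]>0); return C[m],S["img"][m]
for n,uv in dict(dark=(202,250),light=(198,198)).items():
    c=P[uv[1],uv[0]]
    for nm,C,S in(("top",P,t),("scene",Q,s)):
        p,_=crop(C,S,c-[.09,.1,.2],c+[.09,.1,.2]); p=p[p[:,2]>.03]
        # RANSAC plane
        rng=np.random.default_rng(0);best=None
        for _ in range(800):
            a=p[rng.choice(len(p),3,False)];nn=np.cross(a[1]-a[0],a[2]-a[0]);l=np.linalg.norm(nn)
            if l<1e-6: continue
            nn/=l;k=abs((p-a[0])@nn)<.003
            if best is None or k.sum()>best.sum():best=k
        q=p[best];m=q.mean(0);nn=np.linalg.svd(q-m)[2][2];nn*=np.sign(nn[2])
        print(n,nm,len(p),best.sum(),"n",nn,"tilt",np.degrees(np.arcsin(nn[2])),"mean",m,"min",q.min(0),"max",q.max(0),"allmaxz",p[:,2].max())
        h=np.array([-nn[1],nn[0],0]);h/=np.linalg.norm(h);w=np.cross(nn,h);
        r=cv2.minAreaRect(np.c_[(q-m)@h,(q-m)@w].astype(np.float32));print("  rect",r,"yaw n",np.degrees(np.arctan2(nn[1],nn[0])))
        cc=m+r[0][0]*h+r[0][1]*w;print("  face centre",cc)
c=P[230,340]
for nm,C,S in(("top",P,t),("scene",Q,s)):
    p,_=crop(C,S,[c[0]-.15,c[1]-.16,.004],[c[0]+.15,c[1]+.16,.1])
    for lo,hi in((.005,.02),(.045,.062),(.066,.09)):
        k=p[(p[:,2]>lo)&(p[:,2]<hi)]
        if len(k)>5:print("rack",nm,lo,len(k),cv2.minAreaRect(k[:,:2].astype(np.float32)),np.median(k[:,2]))
a=cv2.resize(t["img"][160:280,140:380],(800,400),interpolation=cv2.INTER_CUBIC)
cv2.imwrite("pics/c1.png",a[:,:,::-1])
E
```

```text
dark [0.4197 0.2822 0.0883]
light [0.5957 0.3003 0.0871]
rack [ 0.4946 -0.1936  0.012 ]
stove [0.5105 0.314  0.0006]
rackwood [ 0.3178 -0.1936  0.0001]
worktop [ 0.3183 -0.3726 -0.0037]
dark top 761 628 n [0.8727 0.0225 0.4877] tilt 29.18653268472513 mean [0.4185 0.2855 0.0868] min [0.3863 0.2209 0.0302] max [0.449  0.3505 0.1375] allmaxz 0.1375344183931302
  rect ((-0.00010038167238235474, -0.002592243254184723), (0.12924617528915405, 0.122601717710495), 0.7574018836021423) yaw n 1.4762130500399737
  face centre [0.4198 0.2854 0.0846]
dark scene 341 129 n [0.9044 0.0458 0.4242] tilt 25.10093384315707 mean [0.3999 0.2726 0.0978] min [0.3793 0.2194 0.0318] max [0.4328 0.3504 0.134 ] allmaxz 0.13517237559003137
  rect ((0.011600986123085022, -0.015643693506717682), (0.11211004108190536, 0.13057979941368103), 87.332275390625) yaw n 2.896987326930806
  face centre [0.4059 0.2845 0.0836]
light top 691 498 n [ 0.8695 -0.0288  0.4931] tilt 29.545496507378402 mean [0.5957 0.2996 0.0883] min [0.5656 0.2347 0.0301] max [0.6289 0.3655 0.138 ] allmaxz 0.13797810459008764
  rect ((0.0003463178873
[... 706 characters left out ...]
1879291534423828), (0.12765905261039734, 0.16018855571746826), 3.5763113498687744) 0.054155018013875456
rack top 0.066 335 ((0.4891511797904968, -0.19037440419197083), (0.09437885880470276, 0.1419800966978073), 3.726752996444702) 0.07374088450879146
rack scene 0.005 1557 ((0.47758054733276367, -0.1587173342704773), (0.16041164100170135, 0.24957159161567688), 8.69117259979248) 0.011297575809564364
rack scene 0.045 287 ((0.5022980570793152, -0.1872575283050537), (0.13130664825439453, 0.16035336256027222), 2.7270219326019287) 0.054067664724858355
rack scene 0.066 339 ((0.48639053106307983, -0.18848499655723572), (0.09522013366222382, 0.14431022107601166), 3.4918272495269775) 0.07369803879103665
```

View pics/c1.png

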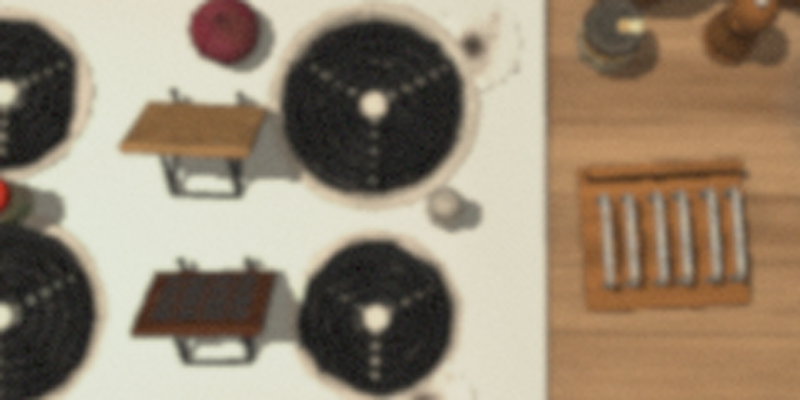

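The crop shows the light trivet at (195,125), the dark one at (205,305), and the rack at (665,240) with its rail on the +x side, yawed about +3.6°. I'll turn the tool so it closes along the dark trivet's normal.

Call:
step_arm --rows "9.4 0 0 0 10; 9.4 0 0 0 10; 9.4 0 0 0 10; 9.4 0 0 0 10; 9.4 0 0 0 10"

```text
time_s: 0.72
tcp_pos: [0.2401, 0.6036, 0.2049]
ee_rot: [[-0.308, 0.951, -0.0], [0.951, 0.308, -0.001], [-0.001, -0.001, -1.0]]
contact_force: [0.2, -1.2, -0.1]
opening: 0.0939
finger_force: 0.0
```

Call:
step_arm --rows "9.4 0 0 0 10; 9.4 0 0 0 6.8; 9.4 -5 2.5 0 0; 9.4 -5 2.5 0 0; 9.4 -5 2.5 0 0"

```text
time_s: 1.35
tcp_pos: [0.3197, 0.4542, 0.2051]
ee_rot: [[-0.027, 1.0, -0.0], [1.0, 0.027, -0.001], [-0.001, -0.0, -1.0]]
contact_force: [0.7, 0.5, -0.3]
opening: 0.0941
finger_force: 0.0
```

Call:
step_arm --rows "9.4 -5 2.5 0 0; 9.4 -5 2.5 0 0; 9.4 -5 2.5 0 0; 9.4 0 0 0 0; 9.4 0 0 0 0"

```text
time_s: 1.98
tcp_pos: [0.3977, 0.3086, 0.2053]
ee_rot: [[-0.026, 1.0, -0.001], [1.0, 0.026, 0.001], [0.001, -0.001, -1.0]]
contact_force: [-1.0, 1.1, -0.5]
opening: 0.0943
finger_force: 0.0
```

```bash
python3 - <<'E'
from bench import readout
from h import *
from scipy.optimize import minimize
np.set_printoptions(precision=4,suppress=True)
s=readout.get_state();print(s["qpos"],s["tcp_pos"],s["ee_rot"])
# rack pose from hoop points: lines at y=+-55+-12.5, centre x=-5
L=np.array([67.5,42.5,12.5,-12.5,-42.5,-67.5])/1e3
for n in("top","scene"):
    d=dict(np.load(n+".npz"));C=cloud(d)
    p=C[np.all((C>[.4,-.28,.068])&(C<[.58,-.1,.08]),-1)]
    def loc(q):
        c,s_=np.cos(q[2]),np.sin(q[2]);e=p[:,:2]-q[:2];return e@np.array([[c,-s_],[s_,c]])
    def f(q):
        l=loc(q);y=np.abs(l[:,1:]-L).min(1);x=np.clip(np.abs(l[:,0]+.005)-.048,0,1)
        return np.sum(np.minimum(y,.006)**2)+np.sum(x**2)
    r=min((minimize(f,[.493,-.189+o,.062],method="Nelder-Mead",options=dict(xatol=1e-6,fatol=1e-12,maxiter=3000)) for o in(-.004,0,.004)),key=lambda r:r.fun)
    l=loc(r.x);print(n,r.x,np.degrees(r.x[2]),r.fun,len(p),"x range",np.percentile(l[:,0],[1,99]),[round(float(np.mean(l[abs(l[:,1]-k)<.008,1])-k),4) for k in L])
E
```

```text
[-0.9792  0.4424  0.3759  1.9267 -0.2194  0.8122 -0.4581] [0.3977 0.3086 0.2053] [[-0.0262  0.9997 -0.0007]
 [ 0.9997  0.0262  0.0006]
 [ 0.0006 -0.0006 -1.    ]]
top [ 0.4938 -0.1896  0.0571] 3.2741132466948852 0.0012877257963865233 309 x range [-0.0508  0.0415] [-0.0001, 0.0001, 0.0, 0.0001, 0.0, -0.0]
scene [ 0.4917 -0.1889  0.0544] 3.116591384581421 0.0013443450985812478 330 x range [-0.0521  0.0406] [-0.0002, -0.0001, 0.0, -0.0004, 0.0006, 0.0]
```

Call:
step_arm --rows "9.4 -2.3 0.2 2 0; 9.4 0 0 4 0; 9.4 0 0 3.5 0; 9.4 0 0 1.2 0; 9.4 0 0 0 0"

```text
time_s: 2.6
tcp_pos: [0.4001, 0.2859, 0.0981]
ee_rot: [[-0.028, 1.0, -0.001], [1.0, 0.028, -0.0], [-0.0, -0.001, -1.0]]
contact_force: [-0.5, 0.5, 1.0]
opening: 0.0937
finger_force: 0.0
```

Call:
step_arm --rows "6 0 0 0 0; 4 0 0 0 0; 3.2 0 0 0 0; 3.0 0 0 0 0; 3.0 0 0 0 0"

```text
time_s: 3.22
tcp_pos: [0.4008, 0.2851, 0.0986]
ee_rot: [[-0.026, 1.0, 0.0], [1.0, 0.026, 0.0], [0.0, 0.0, -1.0]]
contact_force: [0.3, 0.7, -0.7]
opening: 0.0477
finger_force: 0.0
```

```bash
python3 - <<'E'
from bench import cams
import cv2
s=cams.snapshot("wrist");cv2.imwrite("pics/w1.png",s["img"][:,:,::-1])
E
```

```text
(no output)
```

View pics/w1.png

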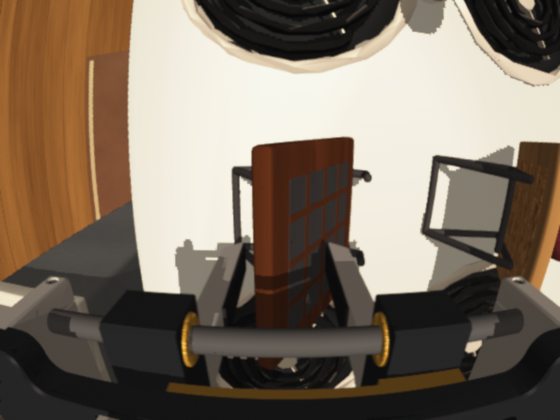

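The wrist view shows the dark trivet between the fingers (pads at about 240 and 345 px), centred with room on both sides. Closing to first contact.

Call:
step_arm --rows "3.0 0 0 0 0; 3.0 0 0 0 0; 2.6 0 0 0 0; 2.6 0 0 0 0"

```text
time_s: 3.78
tcp_pos: [0.4024, 0.2852, 0.0996]
ee_rot: [[-0.025, 1.0, 0.003], [1.0, 0.025, 0.001], [0.001, 0.003, -1.0]]
contact_force: [-0.7, -2.0, 11.7]
opening: 0.0264
finger_force: 25.6
```

Call:
step_arm --rows "2.4 0 -0.5 -0.9 0; 2.2 0 -0.5 -0.9 0; 2.0 0 -0.5 -0.9 0; 1.8 0 0 0 0"

```text
time_s: 4.28
tcp_pos: [0.3904, 0.2859, 0.1274]
ee_rot: [[-0.025, 1.0, 0.009], [1.0, 0.025, 0.004], [0.004, 0.01, -1.0]]
contact_force: [3.6, -0.5, 6.4]
opening: 0.0245
finger_force: 28.2
```

Call:
step_arm --rows "1.8 0 0.6 -1 0; 1.5 0 0.6 -1 0; 1 0 0.6 -1 0; 1 0 0.6 -1 0; 0.8 0 0.6 -1 0"

```text
time_s: 4.9
tcp_pos: [0.4169, 0.2854, 0.176]
ee_rot: [[-0.026, 1.0, 0.001], [1.0, 0.026, 0.0], [0.0, 0.001, -1.0]]
contact_force: [-0.1, 0.1, -3.6]
opening: 0.0118
finger_force: 30.0
```

Call:
step_arm --rows "0.8 0 0.6 -1 0; 0.8 0 0.3 -1 0; 0.8 0 0 -1.5 0; 0.8 0 0 0 0; 0.8 0 0 0 0"

```text
time_s: 5.52
tcp_pos: [0.4242, 0.2857, 0.2104]
ee_rot: [[-0.027, 1.0, -0.001], [1.0, 0.027, -0.0], [-0.0, -0.001, -1.0]]
contact_force: [-0.3, -0.3, -2.6]
opening: 0.0118
finger_force: 30.0
```

```bash
python3 - <<'E'
from bench import cams
import cv2
s=cams.snapshot("wrist");cv2.imwrite("pics/w2.png",s["img"][:,:,::-1])
E
```

```text
(no output)
```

View pics/w2.png

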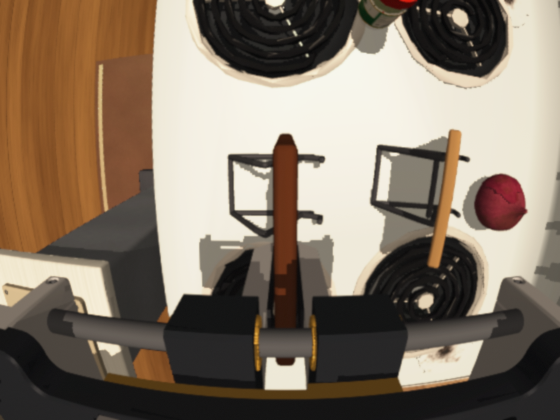

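The wrist view shows the dark trivet held edge-on and aligned (column 285) with its easel empty. Light is untouched at (447,200) and the onion is at (500,200). Raising, turning and carrying it to the rack.

Call:
step_arm --rows "0.8 0 0 -3 0; 0.8 0 0 -3 5; 0.8 0 0 0 8; 0.8 0 0 0 8; 0.8 0 0 0 8"

```text
time_s: 6.2
tcp_pos: [0.4242, 0.2855, 0.27]
ee_rot: [[0.466, 0.885, -0.001], [0.885, -0.466, -0.001], [-0.001, -0.001, -1.0]]
contact_force: [0.4, 0.1, -3.3]
opening: 0.012
finger_force: 30.0
```

Call:
step_arm --rows "0.8 0 0 0 8; 0.8 0 0 0 8; 0.8 0 0 0 8; 0.8 0 0 0 8; 0.8 0 0 0 8"

```text
time_s: 6.82
tcp_pos: [0.4241, 0.2855, 0.2699]
ee_rot: [[0.926, 0.378, -0.001], [0.378, -0.926, -0.001], [-0.001, 0.0, -1.0]]
contact_force: [-0.3, 0.2, -2.4]
opening: 0.0117
finger_force: 30.0
```

Call:
step_arm --rows "0.8 0 0 0 8; 0.8 0 0 0 8; 0.8 0 0 0 3.3; 0.8 0.2 2 0 0; 0.8 0.2 4 0 0"

```text
time_s: 7.45
tcp_pos: [0.4319, 0.2252, 0.27]
ee_rot: [[0.998, 0.06, -0.0], [0.06, -0.998, -0.001], [-0.0, 0.001, -1.0]]
contact_force: [-0.1, -0.2, -2.4]
opening: 0.0118
finger_force: 30.0
```

Call:
step_arm --rows "0.8 0.3 5 0 0; 0.8 0.3 5 0 0; 0.8 0.3 5 0 0; 0.8 0.3 5 0 0; 0.8 0.3 5 0 0"

```text
time_s: 8.07
tcp_pos: [0.4601, -0.0257, 0.2705]
ee_rot: [[0.998, 0.056, -0.0], [0.056, -0.998, 0.0], [-0.0, -0.0, -1.0]]
contact_force: [0.6, 0.1, -2.0]
opening: 0.0118
finger_force: 30.0
```

Call:
step_arm --rows "0.8 0.3 5 0 0; 0.8 0.3 5 0 0; 0.8 0.3 4 0 0; 0.8 0 0 0 0; 0.8 0 0 0 0"

```text
time_s: 8.7
tcp_pos: [0.4767, -0.1621, 0.2702]
ee_rot: [[0.998, 0.055, -0.001], [0.055, -0.998, 0.001], [-0.001, -0.001, -1.0]]
contact_force: [0.6, -0.2, -2.5]
opening: 0.0117
finger_force: 30.0
```

```bash
python3 - <<'E'
from bench import cams,readout
import cv2
s=cams.snapshot("wrist");cv2.imwrite("pics/w3.png",s["img"][:,:,::-1])
print(readout.get_state()["qpos"])
E
```

```text
[-0.29486876  0.44445802  0.827601    1.84423423 -0.38127953  1.02087755
 -0.82539465]
```

View pics/w3.png

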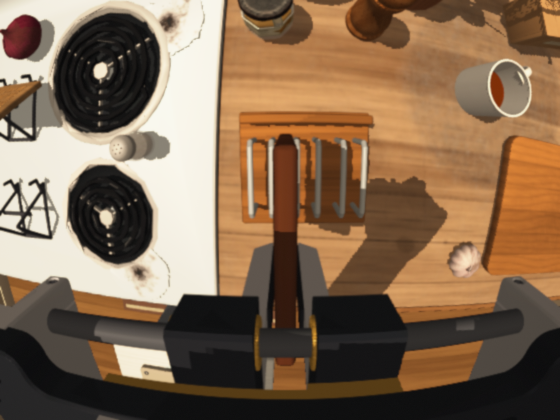

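The wrist view shows the held trivet at column 285 above the rack, with hoops at columns 250–365 and the rail on the far side at row 120. Moving above slot 3 and refining the rack pose with the wrist depth.

Call:
step_arm --rows "0.8 0.2 3 0 0; 0.8 0 3 0 0; 0.8 0 2.3 0 0; 0.8 0 0 0 0; 0.8 0 0 0 0"

```text
time_s: 9.38
tcp_pos: [0.4845, -0.2429, 0.2702]
ee_rot: [[0.998, 0.058, -0.001], [0.058, -0.998, 0.002], [-0.0, -0.002, -1.0]]
contact_force: [-0.4, 0.2, -2.5]
opening: 0.0118
finger_force: 30.0
```

```bash
cat >> h.py <<'E'
def wcloud(s):
    d=s["depth"].astype(float);K=s["mtx"];v,u=np.mgrid[:d.shape[0],:d.shape[1]]
    a=(u-K[0,2])/K[0,0];b=(v-K[1,2])/K[1,1];r=np.hypot(a,b)+1e-9;t=np.tan(np.clip(r,0,1.4))/r
    p=np.stack([a*t*d,-b*t*d,-d],-1);T=s["world_from_camera"];return p@T[:3,:3].T+T[:3,3]
E
python3 - <<'E'
from h import *
from bench import cams,readout
from scipy.optimize import minimize
np.set_printoptions(precision=4,suppress=True)
st=readout.get_state();t=st["tcp_pos"];R=st["ee_rot"];print(t,R[:,1])
s=cams.snapshot("wrist");C=wcloud(s);C[s["depth"]<=0]=9
L=np.array([67.5,42.5,12.5,-12.5,-42.5,-67.5])/1e3
base=C[np.all((C>[.4,-.3,-.02])&(C<[.58,-.08,.03]),-1)];print("base z med",np.percentile(base[:,2],[5,50,95]))
p=C[np.all((C>[.4,-.28,.066])&(C<[.58,-.1,.085]),-1)]
def loc(q):
    c,s_=np.cos(q[2]),np.sin(q[2]);e=p[:,:2]-q[:2];return e@np.array([[c,-s_],[s_,c]])
def f(q):
    l=loc(q);y=np.abs(l[:,1:]-L).min(1);x=np.clip(np.abs(l[:,0]+.005)-.048,0,1)
    return np.sum(np.minimum(y,.006)**2)+np.sum(x**2)
r=minimize(f,[.4928,-.1893,.056],method="Nelder-Mead",options=dict(xatol=1e-6,fatol=1e-12,maxiter=3000))
l=loc(r.x);print("wrist",r.x,np.degrees(r.x[2]),len(p),np.percentile(l[:,0],[1,99]),[round(float(np.mean(l[abs(l[:,1]-k)<.008,1])-k),4) for k in L])
# held plate
e=(C-t)@R
k=(abs(e[...,1])<.012)&(abs(e[...,0])<.09)&(e[...,2]>-.06)&(e[...,2]<.14)
q=e[k];print("plate",len(q),np.percentile(q,[1,50,99],axis=0))
lo=q[q[:,2]>.0];print(np.percentile(lo,[1,50,99],axis=0)) if len(lo) else 0
E
```

```text
[ 0.4845 -0.2429  0.2702] [ 0.0579 -0.9983 -0.0017]
base z med [-0.0081  0.0112  0.0131]
wrist [ 0.4961 -0.1873  0.0649] 3.718824247838163 1925 [-0.0511  0.0419] [-0.0002, 0.0, 0.0002, 0.0002, 0.0028, -0.0019]
plate 6066 [[-0.0552 -0.0114 -0.0584]
 [ 0.0124 -0.0003 -0.0304]
 [ 0.0706  0.0114  0.0161]]
[[ 0.0103 -0.0054  0.0001]
 [ 0.0707 -0.0004  0.0274]
 [ 0.0714  0.0074  0.0789]]
```

Call:
step_arm --rows "0.8 -0.6 0.1 3 0; 0.8 0 0 3 0; 0.8 0 0 2.5 0; 0.8 0 0 0 0; 0.8 0 0 0 0"

```text
time_s: 10.05
tcp_pos: [0.4791, -0.246, 0.1863]
ee_rot: [[0.998, 0.057, 0.001], [0.057, -0.998, -0.0], [0.001, 0.001, -1.0]]
contact_force: [0.1, -0.9, -2.7]
opening: 0.012
finger_force: 30.0
```

```bash
cat >wr.py <<'E'
from h import *
from bench import cams,readout
import sys
np.set_printoptions(precision=4,suppress=True)
st=readout.get_state();t=st["tcp_pos"];R=st["ee_rot"];print(t,R[:,1])
s=cams.snapshot("wrist");C=wcloud(s);C[s["depth"]<=0]=9
e=(C-t)@R
# leading edge of the plate
k=(abs(e[...,1])<.012)&(abs(e[...,0]-.068)<.012)&(e[...,2]>-.05)&(e[...,2]<.14)
q=e[k]
for lo in np.arange(-.04,.1,.02):
    z=q[(q[:,2]>lo)&(q[:,2]<lo+.02)]
    if len(z)>10:print("edge z",round(lo,2),len(z),np.median(z,0))
# hoop tops near the plate
h=e[(C[...,2]>.068)&(C[...,2]<.08)&(abs(e[...,1])<.04)&(e[...,0]>-.1)&(e[...,0]<.06)&(abs(e[...,1])>.0075)]
for sg in(-1,1):
    z=h[(h[:,1]*sg>0)&(abs(h[:,1])<.028)]
    if len(z):print("hoop",sg,len(z),np.percentile(z,[2,50,98],axis=0))
E
python3 wr.py; python3 - <<'E'
from bench import cams
import cv2,numpy as np
a=cams.snapshot("wrist")["img"];b=cams.snapshot("scene")["img"][190:300,250:400]
cv2.imwrite("pics/m4.png",np.hstack([cv2.resize(a,(400,400)),cv2.resize(b,(400,400),interpolation=2)])[:,:,::-1])
E
```

```text
[ 0.4791 -0.246   0.1863] [ 0.0568 -0.9984  0.0005]
edge z -0.04 766 [ 0.0633 -0.0003 -0.0306]
edge z -0.02 50 [ 0.0704 -0.0003 -0.0105]
edge z 0.0 33 [ 0.0706 -0.0003  0.0094]
edge z 0.02 26 [ 0.0709 -0.0004  0.0293]
edge z 0.04 16 [ 0.0711 -0.0007  0.0518]
edge z 0.06 14 [ 0.0713 -0.      0.0682]
edge z 0.1 27 [0.0605 0.0103 0.1164]
hoop -1 718 [[-0.028  -0.0186  0.11  ]
 [ 0.0187 -0.0152  0.1118]
 [ 0.0581 -0.0121  0.1161]]
hoop 1 155 [[-0.0261  0.0103  0.1107]
 [ 0.011   0.0119  0.1124]
 [ 0.0589  0.0129  0.1162]]
```

View pics/m4.png

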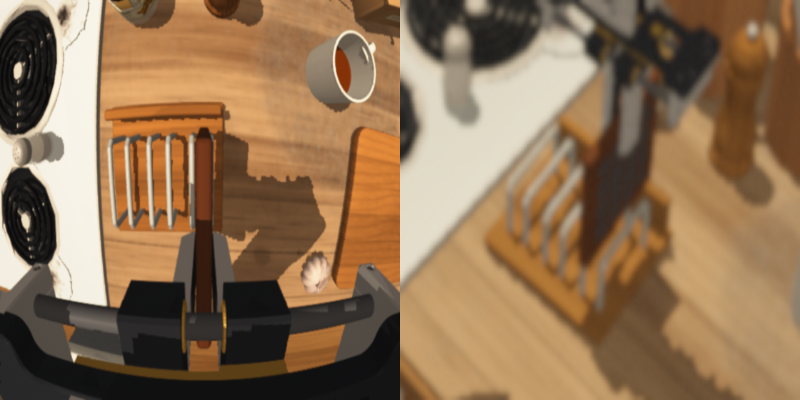

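The wrist half shows the trivet edge just left of its slot's right hoop. The scene half shows it above the outer slot. The wrist depth puts it about 2 mm too far toward the right hoop, so I shift and then lower in steps.

Call:
step_arm --rows "0.8 0 -0.2 0 0; 0.8 0 0 1 0; 0.8 0 0 1 0; 0.8 0 0 1 0; 0.8 0 0 0 0"

```text
time_s: 10.82
tcp_pos: [0.4776, -0.2438, 0.1543]
ee_rot: [[0.998, 0.055, -0.002], [0.055, -0.998, 0.001], [-0.002, -0.001, -1.0]]
contact_force: [-0.5, 0.0, -2.0]
opening: 0.0116
finger_force: 30.0
```

Call:
step_arm --rows "0.8 0 0 1 0; 0.8 0 0 0.5 0; 0.8 0 0 0.5 0; 0.8 0 0 0 0"

```text
time_s: 11.32
tcp_pos: [0.4781, -0.2441, 0.1351]
ee_rot: [[0.998, 0.056, -0.001], [0.056, -0.998, 0.0], [-0.001, -0.0, -1.0]]
contact_force: [0.6, 1.5, -2.2]
opening: 0.0115
finger_force: 30.0
```

Call:
step_arm --rows "0.8 0 0 0.8 0; 0.8 0 0 0.6 0; 0.8 0 0 0.6 0; 0.8 0 0 0.3 0; 0.8 0 0 0 0"

```text
time_s: 11.95
tcp_pos: [0.4782, -0.2442, 0.1122]
ee_rot: [[0.998, 0.056, -0.0], [0.056, -0.998, 0.0], [-0.0, -0.0, -1.0]]
contact_force: [-0.3, 0.3, -1.5]
opening: 0.012
finger_force: 30.0
```

```bash
python3 wr.py
```

```text
[ 0.4782 -0.2442  0.1122] [ 0.0556 -0.9985 -0.0002]
edge z -0.04 776 [ 0.0632 -0.0003 -0.0306]
edge z -0.02 49 [ 0.0703 -0.0003 -0.0103]
edge z 0.0 34 [ 0.0706 -0.0003  0.0092]
edge z 0.02 63 [0.0588 0.0028 0.0381]
edge z 0.04 106 [0.0619 0.0084 0.044 ]
edge z 0.06 36 [0.0642 0.0007 0.0687]
edge z 0.08 150 [0.0732 0.0012 0.0996]
edge z 0.1 294 [ 0.0736 -0.0009  0.1007]
hoop -1 916 [[-0.0031 -0.0168  0.0359]
 [ 0.0286 -0.0134  0.0376]
 [ 0.0588 -0.0102  0.0407]]
hoop 1 811 [[-0.003   0.0084  0.036 ]
 [ 0.0289  0.0114  0.0376]
 [ 0.0588  0.0146  0.0404]]
```

Call:
step_arm --rows "0.8 0 0 0.1 0; 0.8 0 0 0.1 0; 0.8 0 0 0 0"

```text
time_s: 12.38
tcp_pos: [0.4791, -0.2445, 0.1113]
ee_rot: [[0.998, 0.056, 0.002], [0.056, -0.998, -0.0], [0.002, 0.0, -1.0]]
contact_force: [0.3, -0.2, 4.6]
opening: 0.0115
finger_force: 30.0
```

Call:
step_arm --rows "0.8 0.2 0 -0.05 0; 0.8 0.15 0 0 0; 0.8 0.1 0 0 0; 0.8 0 0 0 0"

```text
time_s: 12.88
tcp_pos: [0.4799, -0.2444, 0.1113]
ee_rot: [[0.999, 0.055, -0.004], [0.055, -0.999, 0.001], [-0.004, -0.001, -1.0]]
contact_force: [-7.3, 0.1, 8.8]
opening: 0.0119
finger_force: 30.0
```

Call:
step_arm --rows "0.8 0.1 0 0 0; 0.8 0.1 0 0 0; 0.8 0 0 0 0"

```text
time_s: 13.25
tcp_pos: [0.4803, -0.2445, 0.1114]
ee_rot: [[0.999, 0.054, -0.006], [0.054, -0.999, 0.001], [-0.006, -0.002, -1.0]]
contact_force: [-9.5, -0.3, 14.5]
opening: 0.0119
finger_force: 30.0
```

Call:
step_arm --rows "0.8 0 0 -0.2 0; 0.8 0 0 0 0; 0.8 0 0 0 0"

```text
time_s: 13.62
tcp_pos: [0.4853, -0.2435, 0.1127]
ee_rot: [[0.998, 0.056, 0.0], [0.056, -0.998, 0.0], [0.0, -0.0, -1.0]]
contact_force: [-0.4, -0.4, -2.0]
opening: 0.0118
finger_force: 30.0
```

```bash
python3 wr.py; python3 - <<'E'
from h import *
from bench import cams,readout
st=readout.get_state()
s=cams.snapshot("wrist");C=wcloud(s);C[s["depth"]<=0]=9
e=(C-st["tcp_pos"])@st["ee_rot"]
# rail top: z .045-.062, x beyond
k=(C[...,2]>.045)&(C[...,2]<.062)&(e[...,0]>.06)&(e[...,0]<.11)&(abs(e[...,1])<.07)
q=e[k]
for y in np.arange(-.065,.07,.02):
    z=q[abs(q[:,1]-y)<.01]
    if len(z)>5: print(round(y,3),len(z),np.percentile(z[:,0],[2,50,98]),np.median(z[:,2]))
E
```

```text
[ 0.4853 -0.2435  0.1127] [ 0.0565 -0.9984 -0.0001]
edge z -0.04 769 [ 0.0632 -0.0003 -0.0304]
edge z -0.02 51 [ 0.0703 -0.0003 -0.0098]
edge z 0.0 33 [ 0.0705 -0.0004  0.0096]
edge z 0.02 16 [ 0.0706 -0.      0.0304]
edge z 0.04 243 [0.0775 0.0003 0.0573]
edge z 0.06 29 [0.0702 0.0019 0.0721]
edge z 0.08 49 [0.0693 0.0004 0.0994]
edge z 0.1 266 [0.0701 0.0025 0.101 ]
hoop -1 854 [[-0.0036 -0.0166  0.0365]
 [ 0.0274 -0.0131  0.0381]
 [ 0.0542 -0.0099  0.0431]]
hoop 1 779 [[-0.0031  0.0086  0.0363]
 [ 0.0259  0.0116  0.0382]
 [ 0.0546  0.015   0.0432]]
-0.065 298 [0.07595174 0.08146591 0.08691606] 0.05720794248512165
-0.045 439 [0.07592754 0.08166605 0.08764702] 0.057108155390021204
-0.025 445 [0.07613533 0.08197407 0.08777576] 0.05707362649226604
-0.005 486 [0.07090623 0.08182623 0.08774927] 0.057140103992018645
0.015 462 [0.07605062 0.08191511 0.0878208 ] 0.05715908650687679
```

It was only base friction; about 5 mm remains to the rail. Advancing while just clear of the base.

Call:
step_arm --rows "0.8 0.2 0 0 0; 0.8 0.15 0 0 0; 0.8 0.1 0 0 0; 0.8 0 0 0 0"

```text
time_s: 14.22
tcp_pos: [0.4894, -0.2436, 0.1129]
ee_rot: [[0.998, 0.056, 0.0], [0.056, -0.998, -0.0], [0.0, 0.0, -1.0]]
contact_force: [0.1, 0.9, -1.8]
opening: 0.0115
finger_force: 30.0
```

Call:
step_arm --rows "0.8 0.1 0 0 0; 0.8 0.1 0 0 0; 0.8 0 0 0 0"

```text
time_s: 14.6
tcp_pos: [0.4905, -0.2435, 0.1129]
ee_rot: [[0.998, 0.055, -0.001], [0.055, -0.998, 0.0], [-0.001, -0.0, -1.0]]
contact_force: [-2.7, -0.1, -0.3]
opening: 0.0123
finger_force: 30.0
```

Rail contact. Seating on the base, then releasing.

Call:
step_arm --rows "0.8 0.05 0 0.1 0; 0.8 0 0 0.05 0; 0.8 0 0 0 0"

```text
time_s: 14.98
tcp_pos: [0.4906, -0.2434, 0.1112]
ee_rot: [[0.998, 0.055, -0.002], [0.055, -0.998, 0.0], [-0.002, -0.001, -1.0]]
contact_force: [-5.9, -0.6, 0.3]
opening: 0.0116
finger_force: 30.0
```

Call:
step_arm --rows "1.6 0 0 0 0; 2.5 0 0 0 0; 3.2 0 0 0 0; 3.2 0 0 0 0; 3.2 0 0 0 0"

```text
time_s: 15.6
tcp_pos: [0.492, -0.2434, 0.1115]
ee_rot: [[0.998, 0.056, 0.0], [0.056, -0.998, -0.0], [0.0, 0.0, -1.0]]
contact_force: [-0.7, -0.9, 1.1]
opening: 0.0318
finger_force: 0.0
```

```bash
python3 wr.py
```

```text
[ 0.492  -0.2434  0.1115] [ 0.0558 -0.9984  0.0001]
edge z -0.04 694 [ 0.0625 -0.0003 -0.0298]
edge z -0.02 51 [ 0.0688 -0.0003 -0.0109]
edge z 0.0 33 [ 0.0689 -0.0003  0.0098]
edge z 0.02 27 [ 0.069  -0.001   0.0286]
edge z 0.04 525 [ 0.0746 -0.0004  0.0559]
edge z 0.08 92 [ 0.0629 -0.0004  0.0995]
edge z 0.1 42 [0.0633 0.0082 0.1003]
hoop -1 1176 [[-0.0385 -0.0169  0.0353]
 [ 0.0083 -0.0134  0.037 ]
 [ 0.0474 -0.0102  0.0425]]
hoop 1 1059 [[-0.0385  0.0084  0.0352]
 [ 0.0083  0.0112  0.0369]
 [ 0.0476  0.0144  0.0425]]
```

The trivet is home against the rail and standing. Going up and across to the light trivet.

Call:
step_arm --rows "3.2 0 0 -2 0; 3.2 0 0 -3 0; 3.2 0 0 -4 0; 3.2 0 0 -4 0; 5 0.9 -4 -2.5 0"

```text
time_s: 16.27
tcp_pos: [0.4984, -0.2063, 0.2689]
ee_rot: [[0.999, 0.05, 0.003], [0.05, -0.999, -0.003], [0.003, 0.003, -1.0]]
contact_force: [0.4, -0.0, -0.2]
opening: 0.039
finger_force: 0.0
```

Call:
step_arm --rows "9.4 0.9 -4.5 0 0; 9.4 0.9 -4.5 0 0; 9.4 0.9 -4.5 0 0; 9.4 0.9 -4.5 0 0; 9.4 0.9 -4.5 0 0"

```text
time_s: 16.9
tcp_pos: [0.531, 0.0257, 0.2666]
ee_rot: [[0.998, 0.056, 0.0], [0.056, -0.998, 0.0], [0.0, -0.0, -1.0]]
contact_force: [0.6, -0.7, -0.7]
opening: 0.0885
finger_force: 0.0
```

Call:
step_arm --rows "9.4 0.9 -4.5 0 0; 9.4 0.9 -4.5 0 0; 9.4 0.9 -4.5 0 0; 9.4 0.9 -4.5 0 0; 9.4 0.9 -4.5 0 0"

```text
time_s: 17.52
tcp_pos: [0.5633, 0.2529, 0.2664]
ee_rot: [[0.998, 0.056, 0.0], [0.056, -0.998, 0.0], [0.0, -0.0, -1.0]]
contact_force: [0.5, -0.6, -0.3]
opening: 0.094
finger_force: 0.0
```

Call:
step_arm --rows "9.4 0.9 -4.5 0 0; 9.4 0 0 0 -10; 9.4 0 0 0 -10; 9.4 0 0 0 -10; 9.4 0 0 0 -10"

```text
time_s: 18.15
tcp_pos: [0.5697, 0.2967, 0.2663]
ee_rot: [[0.725, 0.689, -0.0], [0.689, -0.725, -0.0], [-0.0, -0.0, -1.0]]
contact_force: [0.6, 0.5, -0.3]
opening: 0.0939
finger_force: 0.0
```

Call:
step_arm --rows "9.4 0 0 0 -10; 9.4 0 0 0 -10; 9.4 0 0 0 -10; 9.4 0 0 0 -10; 9.4 0 0 0 -4.9"

```text
time_s: 18.77
tcp_pos: [0.5697, 0.2965, 0.2664]
ee_rot: [[0.03, 1.0, -0.0], [1.0, -0.03, 0.0], [0.0, -0.0, -1.0]]
contact_force: [0.5, -0.1, -0.3]
opening: 0.094
finger_force: 0.0
```

Call:
step_arm --rows "9.4 0 0 0 0; 9.4 0 0 0 0"

```text
time_s: 19.02
tcp_pos: [0.5698, 0.2966, 0.2664]
ee_rot: [[0.035, 0.999, -0.0], [0.999, -0.035, -0.0], [-0.0, -0.0, -1.0]]
contact_force: [-0.8, -0.5, -0.5]
opening: 0.094
finger_force: 0.0
```

```bash
python3 - <<'E'
from h import *
from bench import cams,readout
np.set_printoptions(precision=4,suppress=True)
st=readout.get_state();print(st["qpos"],st["tcp_pos"],st["ee_rot"])
s=cams.snapshot("wrist");C=wcloud(s);C[s["depth"]<=0]=9
p=C[np.all((C>[.52,.2,.03])&(C<[.68,.4,.16]),-1)]
rng=np.random.default_rng(0);best=None
for _ in range(600):
    a=p[rng.choice(len(p),3,False)];n=np.cross(a[1]-a[0],a[2]-a[0]);l=np.linalg.norm(n)
    if l<1e-7: continue
    n/=l
    if not .4<abs(n[2])<.57: continue
    k=abs((p-a[0])@n)<.002
    if best is None or k.sum()>best.sum():best=k;nb=n
q=p[best];m=q.mean(0);n=np.linalg.svd(q-m,full_matrices=False)[2][2];n*=np.sign(n[2])
print(len(p),len(q),n,m,q.min(0),q.max(0),p.max(0),"yaw",np.degrees(np.arctan2(n[1],n[0])))
up=q[q[:,2]>.1];print("y range upper",np.percentile(up[:,1],[.5,99.5]), "x on far face at z=.098:",m[0]-(.098-m[2])*n[2]/n[0], "ex",m[0]-.0072+(m[2]-.0769)*n[2]/n[0])
E
```

```text
[-0.753   0.5891  0.3955  1.4684 -0.2386  1.132  -0.3508] [0.5698 0.2966 0.2664] [[ 0.0349  0.9994 -0.0002]
 [ 0.9994 -0.0349 -0.0002]
 [-0.0002 -0.0001 -1.    ]]
6236 5015 [ 0.8746 -0.027   0.4841] [0.5962 0.3078 0.092 ] [0.5693 0.24   0.03  ] [0.632  0.3694 0.134 ] [0.68   0.3696 0.134 ] yaw -1.7693847821916544
y range upper [0.2418 0.3687] x on far face at z=.098: 0.5928912229826943 ex 0.5973700302682791
```

Call:
step_arm --rows "9.4 0.8 0.9 4 0; 9.4 0 0 4 0; 9.4 0 0 4 0; 9.4 0 0 3 0; 9.4 0 0 1.8 0"

```text
time_s: 19.7
tcp_pos: [0.5784, 0.3042, 0.0967]
ee_rot: [[0.034, 0.999, -0.002], [0.999, -0.034, -0.001], [-0.001, -0.002, -1.0]]
contact_force: [0.0, 0.7, 0.6]
opening: 0.0939
finger_force: 0.0
```

Call:
step_arm --rows "9.4 0 0 0 0; 6 0 0 0 0; 5 0 0 0 0; 4 0 0 0 0; 4 0 0 0 0"

```text
time_s: 20.32
tcp_pos: [0.5793, 0.3046, 0.0989]
ee_rot: [[0.033, 0.999, 0.001], [0.999, -0.033, 0.0], [0.0, 0.001, -1.0]]
contact_force: [0.2, -0.7, -0.2]
opening: 0.0575
finger_force: 0.0
```

```bash
python3 - <<'E'
from bench import cams
import cv2
s=cams.snapshot("wrist");cv2.imwrite("pics/w5.png",s["img"][:,:,::-1])
E
```

```text
(no output)
```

View pics/w5.png

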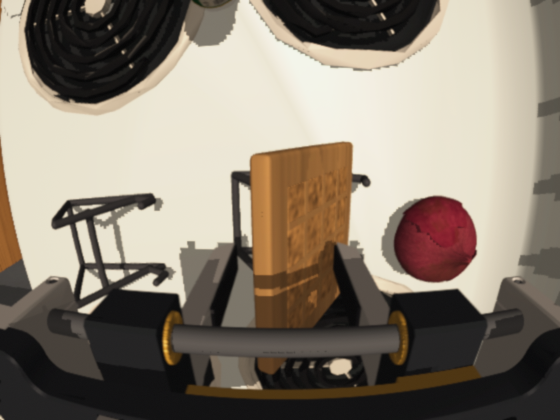

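The light trivet is between the fingers, as the dark one was, with the onion clear at (435,238). Gripping and lifting the same way.

Call:
step_arm --rows "3 0 0 0 0; 3 0 0 0 0; 3 0 0 0 0; 2.6 0 0 0 0; 2.6 0 0 0 0"

```text
time_s: 21.0
tcp_pos: [0.5814, 0.3045, 0.1002]
ee_rot: [[0.034, 0.999, 0.005], [0.999, -0.034, 0.001], [0.001, 0.005, -1.0]]
contact_force: [0.4, -1.0, 7.7]
opening: 0.0268
finger_force: 19.2
```

Call:
step_arm --rows "2.6 0 0 0 0; 2.4 0 -0.5 -0.9 0; 2.2 0 -0.5 -0.9 0; 2.0 0 -0.5 -0.9 0; 1.8 0 0 0 0"

```text
time_s: 21.62
tcp_pos: [0.5686, 0.3049, 0.128]
ee_rot: [[0.034, 0.999, 0.009], [0.999, -0.034, 0.002], [0.002, 0.009, -1.0]]
contact_force: [5.1, -0.1, 6.0]
opening: 0.0251
finger_force: 27.9
```

Call:
step_arm --rows "1.8 0 0.6 -1 0; 1.5 0 0.6 -1 0; 1 0 0.6 -1 0; 1 0 0.6 -1 0; 0.8 0 0.6 -1 0"

```text
time_s: 22.25
tcp_pos: [0.595, 0.3036, 0.1756]
ee_rot: [[0.034, 0.999, 0.001], [0.999, -0.034, -0.0], [-0.0, 0.001, -1.0]]
contact_force: [0.2, -0.2, -1.2]
opening: 0.0118
finger_force: 30.0
```

Call:
step_arm --rows "0.8 0 0.5 -1 0; 0.8 0 0.2 -1 0; 0.8 0 0 -2.5 0; 0.8 0 0 -3 0; 0.8 0 0 -2 0"

```text
time_s: 22.88
tcp_pos: [0.6003, 0.304, 0.2718]
ee_rot: [[0.033, 0.999, -0.001], [0.999, -0.033, 0.0], [0.0, -0.001, -1.0]]
contact_force: [-0.3, 0.2, -1.5]
opening: 0.0116
finger_force: 30.0
```

```bash
python3 wr.py
```

```text
[0.6003 0.304  0.2718] [ 0.9995 -0.0328 -0.001 ]
edge z -0.04 517 [ 0.0608  0.0012 -0.0308]
edge z -0.02 67 [ 0.0652  0.0012 -0.0106]
edge z 0.0 49 [0.0655 0.0012 0.0094]
edge z 0.02 32 [0.0657 0.0012 0.0272]
edge z 0.04 28 [0.0659 0.0015 0.049 ]
edge z 0.06 25 [0.0662 0.0012 0.0704]
edge z 0.08 11 [0.0665 0.0012 0.0879]
hoop -1 62 [[-0.0372 -0.0279  0.1919]
 [-0.0316 -0.0242  0.1956]
 [ 0.0381 -0.0183  0.2012]]
```

Call:
step_arm --rows "0.8 0 0 0 5; 0.8 0 0 0 8; 0.8 0 0 0 8; 0.8 0 0 0 8; 0.8 0 0 0 8"

```text
time_s: 23.55
tcp_pos: [0.5998, 0.3039, 0.2696]
ee_rot: [[0.631, 0.776, -0.003], [0.776, -0.631, -0.0], [-0.002, -0.002, -1.0]]
contact_force: [0.1, 0.9, -1.9]
opening: 0.0117
finger_force: 30.0
```

Call:
step_arm --rows "0.8 0 0 0 8; 0.8 0 0 0 8; 0.8 0 0 0 8; 0.8 0 0 0 8; 0.8 0 0 0 8"

```text
time_s: 24.18
tcp_pos: [0.5998, 0.304, 0.2696]
ee_rot: [[0.982, 0.188, -0.003], [0.188, -0.982, -0.0], [-0.003, -0.0, -1.0]]
contact_force: [-0.3, 0.0, -3.2]
opening: 0.0118
finger_force: 30.0
```

Call:
step_arm --rows "0.8 0 0 0 7.8; 0.8 -0.6 2 0 0; 0.8 -1.4 4 0 0; 0.8 -1.4 4 0 0; 0.8 -1.4 4 0 0"

```text
time_s: 24.8
tcp_pos: [0.5596, 0.1604, 0.2698]
ee_rot: [[0.998, 0.058, -0.002], [0.058, -0.998, 0.0], [-0.002, -0.0, -1.0]]
contact_force: [-0.5, -0.5, -1.9]
opening: 0.0119
finger_force: 30.0
```

Call:
step_arm --rows "0.8 -1.4 4 0 0; 0.8 -1.4 4 0 0; 0.8 -1.4 4 0 0; 0.8 -1.4 4 0 0; 0.8 -1.4 4 0 0"

```text
time_s: 25.42
tcp_pos: [0.5014, -0.043, 0.2701]
ee_rot: [[0.998, 0.058, -0.002], [0.058, -0.998, 0.001], [-0.002, -0.001, -1.0]]
contact_force: [1.6, -0.9, -2.1]
opening: 0.0119
finger_force: 30.0
```

Call:
step_arm --rows "0.8 -1.4 4 0 0; 0.8 -1 3 0 0; 0.8 -0.1 2 0 0; 0.8 0 0 0 0; 0.8 0 0 0 0"

```text
time_s: 26.05
tcp_pos: [0.4828, -0.1323, 0.2701]
ee_rot: [[0.998, 0.059, -0.001], [0.059, -0.998, 0.002], [-0.001, -0.002, -1.0]]
contact_force: [0.5, 0.2, -1.9]
opening: 0.0116
finger_force: 30.0
```

```bash
python3 wr.py
```

```text
[ 0.4828 -0.1323  0.2701] [ 0.0587 -0.9983 -0.0016]
edge z -0.04 556 [ 0.0614 -0.0003 -0.0308]
edge z -0.02 66 [ 0.066  -0.0001 -0.0103]
edge z 0.0 49 [ 0.0663 -0.0003  0.0091]
edge z 0.02 31 [ 0.0665 -0.0003  0.0279]
edge z 0.04 29 [ 0.0667 -0.0004  0.047 ]
edge z 0.06 25 [ 0.067  -0.0004  0.0721]
edge z 0.08 11 [ 0.0673 -0.0004  0.0879]
hoop -1 25 [[ 0.0419 -0.0145  0.1948]
 [ 0.048  -0.0133  0.1989]
 [ 0.052  -0.011   0.2015]]
hoop 1 144 [[-0.0378  0.011   0.1939]
 [ 0.0124  0.015   0.196 ]
 [ 0.0514  0.0164  0.2015]]
```

Call:
step_arm --rows "0.8 -0.1 0.1 3 0; 0.8 0 0 3 0; 0.8 0 0 2.4 0; 0.8 0 0 0 0; 0.8 0 0 0 0"

```text
time_s: 26.72
tcp_pos: [0.4828, -0.1346, 0.1872]
ee_rot: [[0.998, 0.058, 0.001], [0.058, -0.998, -0.0], [0.001, 0.0, -1.0]]
contact_force: [-0.0, -0.2, -2.1]
opening: 0.0113
finger_force: 30.0
```

```bash
python3 wr.py
```

```text
[ 0.4828 -0.1346  0.1872] [ 0.0584 -0.9983  0.0003]
edge z -0.04 560 [ 0.0613 -0.0003 -0.0308]
edge z -0.02 68 [ 0.066  -0.0003 -0.0099]
edge z 0.0 49 [ 0.0663 -0.0004  0.0092]
edge z 0.02 32 [ 0.0665 -0.0004  0.0269]
edge z 0.04 29 [ 0.0668 -0.0004  0.048 ]
edge z 0.06 25 [ 0.067  -0.0004  0.0705]
edge z 0.08 11 [ 0.0673 -0.0004  0.0879]
hoop -1 574 [[-0.0312 -0.0178  0.1108]
 [ 0.012  -0.0148  0.1125]
 [ 0.0502 -0.0118  0.1177]]
hoop 1 248 [[-0.0318  0.0112  0.1113]
 [ 0.0078  0.0125  0.1128]
 [ 0.0495  0.014   0.1173]]
```

Call:
step_arm --rows "0.8 -0.1 -0.15 0 0; 0.8 0 0 1 0; 0.8 0 0 1 0; 0.8 0 0 1 0; 0.8 0 0 0 0"

```text
time_s: 27.4
tcp_pos: [0.4803, -0.1333, 0.1554]
ee_rot: [[0.998, 0.057, -0.002], [0.057, -0.998, 0.0], [-0.002, -0.0, -1.0]]
contact_force: [-0.2, 0.4, -2.2]
opening: 0.0118
finger_force: 30.0
```

Call:
step_arm --rows "0.8 0 0 1 0; 0.8 0 0 0.5 0; 0.8 0 0 0.5 0; 0.8 0 0 0 0"

```text
time_s: 27.9
tcp_pos: [0.4808, -0.1334, 0.1361]
ee_rot: [[0.998, 0.057, -0.001], [0.057, -0.998, 0.0], [-0.001, -0.0, -1.0]]
contact_force: [-0.6, -0.1, -1.8]
opening: 0.0117
finger_force: 30.0
```

Call:
step_arm --rows "0.8 0 0 0.8 0; 0.8 0 0 0.6 0; 0.8 0 0 0.6 0; 0.8 0 0 0.1 0; 0.8 0 0 0 0"

```text
time_s: 28.52
tcp_pos: [0.481, -0.1335, 0.1154]
ee_rot: [[0.998, 0.057, -0.0], [0.057, -0.998, -0.0], [-0.0, 0.0, -1.0]]
contact_force: [0.5, -0.6, -1.9]
opening: 0.0117
finger_force: 30.0
```

```bash
python3 wr.py
```

```text
[ 0.481  -0.1335  0.1154] [ 0.0574 -0.9984  0.0001]
edge z -0.04 560 [ 0.0613 -0.0003 -0.0308]
edge z -0.02 65 [ 0.066  -0.0003 -0.0102]
edge z 0.0 50 [ 0.0663 -0.0003  0.0091]
edge z 0.02 32 [ 0.0665 -0.0004  0.0279]
edge z 0.04 200 [0.0767 0.0003 0.0594]
edge z 0.06 152 [ 0.0745 -0.0004  0.0607]
edge z 0.08 11 [ 0.0672 -0.0004  0.0881]
edge z 0.1 338 [0.0666 0.0008 0.1036]
hoop -1 820 [[-0.0046 -0.0164  0.0393]
 [ 0.0255 -0.013   0.0409]
 [ 0.0525 -0.0098  0.0464]]
hoop 1 744 [[-0.0042  0.0087  0.0393]
 [ 0.0247  0.0116  0.0409]
 [ 0.0527  0.0151  0.0465]]
```

Call:
step_arm --rows "0.8 0.2 0 0.2 0; 0.8 0.2 0 0 0; 0.8 0.15 0 0 0; 0.8 0.1 0 0 0; 0.8 0 0 0 0"

```text
time_s: 29.2
tcp_pos: [0.4873, -0.133, 0.1134]
ee_rot: [[0.998, 0.057, -0.0], [0.057, -0.998, 0.0], [-0.0, -0.0, -1.0]]
contact_force: [-0.2, -0.4, -1.3]
opening: 0.0118
finger_force: 30.0
```

Call:
step_arm --rows "0.8 0.1 0 0 0; 0.8 0.1 0 0 0; 0.8 0 0 0 0"

```text
time_s: 29.58
tcp_pos: [0.488, -0.1329, 0.1132]
ee_rot: [[0.998, 0.057, -0.003], [0.057, -0.998, 0.001], [-0.003, -0.001, -1.0]]
contact_force: [-5.2, -0.9, 2.2]
opening: 0.0119
finger_force: 30.0
```

Rail contact. Seating and releasing.

Call:
step_arm --rows "0.8 0 0 0.1 0; 0.8 0 0 0.05 0; 0.8 0 0 0.05 0; 0.8 0 0 0 0"

```text
time_s: 30.08
tcp_pos: [0.488, -0.1328, 0.1112]
ee_rot: [[0.998, 0.057, -0.002], [0.057, -0.998, 0.001], [-0.002, -0.001, -1.0]]
contact_force: [-5.1, -1.5, 1.8]
opening: 0.0119
finger_force: 30.0
```

Call:
step_arm --rows "1.6 0 0 0 0; 2.5 0 0 0 0; 3.2 0 0 0 0; 3.2 0 0 0 0; 3.2 0 0 0 0"

```text
time_s: 30.7
tcp_pos: [0.4896, -0.1329, 0.1115]
ee_rot: [[0.998, 0.058, 0.0], [0.058, -0.998, -0.0], [0.0, 0.0, -1.0]]
contact_force: [0.2, -0.2, -1.0]
opening: 0.0322
finger_force: 0.0
```

Call:
step_arm --rows "3.2 0 0 -2 0; 3.2 0 0 -3 0; 3.2 0 0 -3 0; 0 0 0 -2 0; 0 -2 2.5 0 0"

```text
time_s: 31.32
tcp_pos: [0.4731, -0.1579, 0.2126]
ee_rot: [[0.998, 0.063, 0.004], [0.063, -0.998, -0.0], [0.004, 0.0, -1.0]]
contact_force: [-0.7, -0.5, -0.1]
opening: 0.0152
finger_force: 0.0
```

Call:
step_arm --rows "0 -5 2.5 0 0; 0 -5 0.5 0 0; 0 0 0 0 0; 0 0 0 0 0"

```text
time_s: 31.82
tcp_pos: [0.3739, -0.1947, 0.2117]
ee_rot: [[0.998, 0.058, 0.001], [0.058, -0.998, -0.0], [0.001, 0.0, -1.0]]
contact_force: [1.3, 0.3, -0.1]
opening: 0.0006
finger_force: 0.0
```

```bash
python3 - <<'E'
from h import *
from bench import cams,readout
np.set_printoptions(precision=4,suppress=True)
s=cams.snapshot("wrist");C=wcloud(s);C[s["depth"]<=0]=9
q0=np.array([.4961,-.188]);th=.0565;c,sn=np.cos(th),np.sin(th)
l=(C[...,:2]-q0)@np.array([[c,-sn],[sn,c]]);z=C[...,2]
for y in(.055,-.055):
    k=(abs(l[...,1]-y)<.015)&(z>.085)&(z<.16)&(abs(l[...,0])<.09)
    print(y,k.sum(),"x",np.percentile(l[k][:,0],[.5,99.5]),"y",np.percentile(l[k][:,1],[1,50,99]),"z",np.percentile(z[k],[50,95,99]))
    t=k&(z>.135)
    for a in(-.06,-.03,0,.03,.05):
        m=t&(abs(l[...,0]-a)<.01)
        if m.sum():print("   top",a,np.median(z[m]),np.median(l[m][:,1]))
k=(z>.045)&(z<.062)&(l[...,0]>.05)&(l[...,0]<.085)&(abs(l[...,1])<.04);print("rail",k.sum(),np.percentile(l[k][:,0],[2,50,98]))
a=s["img"];b=cams.snapshot("scene")["img"][190:300,250:400]
cv2.imwrite("pics/m6.png",np.hstack([cv2.resize(a,(400,400)),cv2.resize(b,(400,400),interpolation=2)])[:,:,::-1])
print(readout.get_state()["tcp_pos"])
E
```

```text
0.055 3931 x [-0.0669  0.0583] y [0.0492 0.0515 0.0617] z [0.1405 0.1427 0.1433]
   top -0.06 0.1413962499858189 0.055134140024796656
   top -0.03 0.1415158065871347 0.055048323224507326
   top 0 0.1415087265674423 0.05508643880048905
   top 0.03 0.1414425516471985 0.05505524734926322
   top 0.05 0.14153869135408312 0.055077630708084725
-0.055 3924 x [-0.0665  0.0588] y [-0.0602 -0.05   -0.0476] z [0.1404 0.1426 0.1432]
   top -0.06 0.14130241351221706 -0.053608300130107575
   top -0.03 0.14143155577406175 -0.05357502123755353
   top 0 0.14141939661620045 -0.05347762731118509
   top 0.03 0.14144871165351722 -0.053584085028067066
   top 0.05 0.14140676517751163 -0.05357469250961365
rail 963 [0.0612 0.0654 0.0725]
[ 0.3743 -0.1946  0.2115]
```

View pics/m6.png

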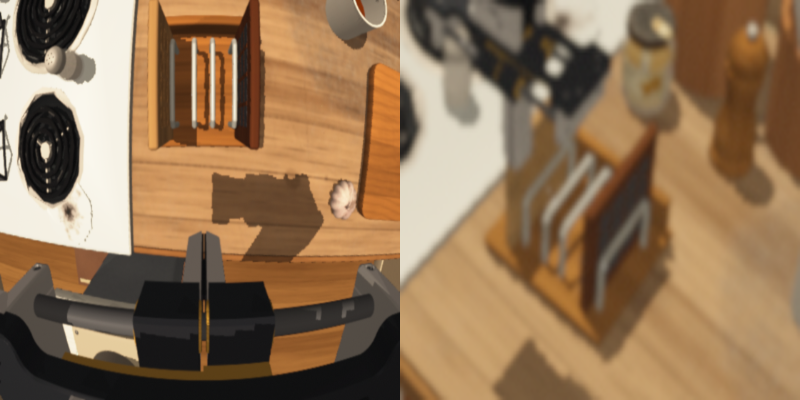

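The wrist half shows both trivets in the outer slots (columns 158 and 250) reaching the rail. The scene half shows the dark one upright. Both tops measure 141.4 mm, and the front edges (-66.9 and -66.5 mm) agree within 0.5 mm, so both are seated and home. The gripper is clear, so I hand in.

```bash
python3 -c "
from bench import arm
print(arm.sign_off())"
```

```text
the job is handed in; nothing more can be done
None
```

Both trivets are standing upright in the rack, dark in slot 3 and light in slot 1, seated on the base and against the back stop with front edges level to about 0.5 mm, and the job was handed in at about 32 s.

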